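# Wedge a spring clip off a shaft

## Task

Take the spring clip off the shaft of the small bearing stand so that the shaft can be drawn: pick up the steel wedge, slide its blade along the top of the shaft under the clip's bridge until the clip is spread and lifted off, and lay both clip and wedge down at rest in the shallow tray. Ease it: press only lightly on the shaft (well under 15 N), do not touch the clip with the gripper while it is on the shaft, and do not let the clip fly off.

Things in the scene. Friction and masses are not known exactly. Their poses are not given: they have to be found in the camera images.
- stand: Fixed grey bearing stand, base plate 130 x 84 x 12 mm, carrying a bare level steel shaft, 20 mm diameter, along its x axis from x = -56 to +76 mm, top line 60 mm above the worktop. Origin on the worktop under the shaft; x points away from the robot. The shaft lies in low cradles at x = -46 to -30 and 53 to 67 mm, which stay below its top, 34 mm wide.
- shaft_top (a point): Top line of the stand's shaft at the stand's x = 0, 60 mm above the worktop; axes as the stand's. Beyond it, at x = 22 to 36 mm, a U-shaped yoke has two cheeks, 20 mm apart, 6 mm higher than the shaft's top: they stop the clip's jaws when it is pushed towards +x, while the blade passes between. The wedge must bear on the shaft with under 15 N, so feel for it.
- clip_bridge (a point): Middle of the bridge of the dark steel spring clip, a saddle 16 mm long along the shaft (its x), 32 mm wide, 33 mm high, open below. The bridge is 4 mm thick; its underside is 2 mm below this point and 2.4 mm over the shaft's top. Shoulders leave a window 14 mm wide and 2.4 mm high there for the blade. Can slide some 15 mm along the shaft.
- clip: The same spring clip; origin 14.4 mm below the middle of its bridge, on the shaft's axis while it is on. Two sprung jaws hook under the shaft from both sides, reaching 13 mm below the origin; raising the clip 8 mm spreads them fully, at 14 mm it is loose and can ride on the wedge. The push on the wedge rises to some 6 N. It then squeezes the blade onto the shaft with some 10 N. Mass 0.05 kg.
- wedge_grip (a point): Grasp point in the handle of the bare steel wedge, 46 mm above its flat underside, on which it stands at the start. Axes: x to the blade's tip, z up. Handle: upright block 24 mm along x, 12 mm across (y), 61 mm tall, on a foot 28 x 34 x 6 mm. Mass about 0.09 kg.
- wedge_tip (a point): Tip of the wedge's blade, on the underside, 108 mm ahead (x) of and 46 mm below the grasp point. The blade is 8 mm wide, its underside flat, in line with the foot's; 1.6 mm thick at the tip, it rises evenly to 16 mm at 70 mm behind the tip, then stays 16 mm high for 26 mm to the handle, a flat land on which the clip can ride.
- wedge: The same wedge; origin on its underside, 46 mm straight below the grasp point.
- tray: Fixed white plastic tray, 190 mm along its x by 140 mm, walls 4 mm thick and 18 mm high, floor 4 mm thick. Origin at the centre of its underside, on the worktop.

How it is judged (in metres and radians):
On the way:
1. the wedge's blade is under the clip's bridge while the clip is on the shaft (x of clip_bridge in the frame of wedge_grip between 0.03 and 0.1 m and z of clip_bridge in the frame of wedge_grip between -0.045 and -0.02 m and y of clip_bridge in the frame of wedge_grip between -0.01 and 0.01 m and z of clip_bridge in the frame of stand below 0.072 m and y of clip_bridge in the frame of stand between -0.006 and 0.006 m), for 0.1 s.
At the end, for the whole second after the job is handed in: Clip and wedge both lie inside the tray's outline, low in it (the clip's bridge under 50 mm and the wedge's handle point under 60 mm above the worktop), at rest (under 30 mm/s) and released (x of clip_bridge in the frame of tray between -0.095 and 0.095 m and y of clip_bridge in the frame of tray between -0.07 and 0.07 m and height (world z) of clip_bridge below 0.05 m and x of wedge_grip in the frame of tray between -0.095 and 0.095 m and y of wedge_grip in the frame of tray between -0.07 and 0.07 m and height (world z) of wedge_grip below 0.06 m and linear speed of each of clip, wedge below 0.03 m/s); the robot touches nothing.
It fails at once if the wedge presses on the stand with more than 20 N (contact force between wedge and stand above 20 N).
It fails at once if the gripper touches the clip while it is on the shaft (contact force between the fingers and clip above 1 N and distance between clip_bridge and shaft_top below 0.03 m).
It fails at once if the clip flies off (faster than 1 m/s) (linear speed of clip above 1 m/s).
It also fails if it takes over 64 s, if anything falls off the work surface, if the arm or the gripper's body presses on something with over 40 N, if the wrist force passes 120 N, or if a joint passes its speed limit or range.

## Robot

A 6-joint arm with a two-finger parallel gripper is mounted at the origin on a cart in front of the work surface, level with it; the furniture and walls round the work are solid. World frame = base frame: x ahead of the robot, y to its left, z up, the work surface at z = 0. Lengths are in mm, angles in rad, forces in N, time in s.
With the tool pointing down it reaches from about 350 to 975 mm from the base axis. Payload 7.1 kg.
Tool frame: the origin (TCP) lies midway between the tips of the shut fingers; the grasp point (between the pads) lies ctrl.tcp_to_grasp behind it (ctrl.tcp_to_grasp is the distance from the TCP to the grasp point, in mm); z points along the fingers, y is the direction in which the jaws open and shut (so a half turn about z gives the same grasp; the last joint's range is limited). The gripper opens to 88 mm and grips with 3 to 60 N. Pads are 20 mm wide; open, the fingers measure 115 mm over their backs; the gripper's body (75 mm by 178 mm) begins 61 mm behind the grasp point.
Start: joints at [1.187, 0.423, 1.63, -0, 1.089, -0.019], TCP at [222.944, 583.867, 222.675] pointing down, gripper open.
Joint ranges: [-3, 3], [-0.9, 2.11], [0.09, 2.58], [-1.31, 4.45], [0.11, 2.69], [-2.54, 2.54]. Speed limits (rad/s): [2.39, 2.39, 3.01, 3.14, 3.14, 3.14].

## Interface

Orientations are given as a rotation vector (axis times angle).
In Python, from workcell import ctrl gives the robot as it stands.
- The arm moves only by the tool play_rows, never from a script. Its argument "increments" is text: rows parted by semicolons, each of 5 numbers parted by spaces: the opening, from 0 (shut) to 1 (fully open), then the shift along the world's x, y, z in m, then the turn about the world's z in degrees. A call has 1 to 20 rows; each row shifts and turns the commanded pose from where the row before left it; what a row does not reach is not made up. A row lasts 1/10 s, in which the tool goes at most 50 mm and 8.59 degrees, less where a joint would pass 70% of its speed; a pose out of reach is approached as far as the arm can. A call is refused whole if a number of a shift passes 0.05 or a number of a turn 8.59, either way. A call with a gripper value outside its range is refused whole. The fingers move at their own pace and stop on an object; the grip force is fixed at half the most. Time passes only in rows, so rows that do not move let the fingers close. It gives the time, the measured TCP pose, the force and the opening at its end, in the units of the state.
- ctrl.get_obs(): the state, without advancing time (a new reading comes with each control period).
- ctrl.get_image(name): name is "side" or "top"; returns a dict with "img" (480x640x3 uint8, red, green, blue), "range_z" (480x640 float32, mm along the optical axis (not along the pixel's ray), 0 where there is no reading), "vertical_fov" (degrees; the focal length in pixels is half the picture's height over the tangent of half this angle, whatever the lens; pixels are square), "cx", "cy" (the principal point, pixels), "origin" and "attitude" of the camera in the world. Camera axes: x right, y down, z forward; pixel columns grow to the right and rows downward; lengths in mm; the calibration is good to about 2 mm. A picture is of the moment at which its call begins.
- ctrl.close_job(): hands the job in, once; it reports no verdict.
The state is a dict: "t": time; "qpos": joint angles; "qvel": joint speeds; "joint_torque": joint torques, N m; "ee_pos": TCP position; "orientation": TCP orientation; "ft_force": force on the tool from outside, world axes, zero at the start; "moment": the same for the moment, N m; "width": finger opening in mm.
Only numpy, scipy, OpenCV 4.12 (cv2) and the standard library are available. Lean on these libraries where they do the work, as an engineer would, in place of code of your own. Each camera call takes 0.05 s, during which the arm holds its last target. There are 200 camera calls.

## Working session

There is one attempt and no reset: what is moved stays moved. The work goes in short steps, Python scripts to look and compute and a tool call to move; the robot and the scene stay as the last step left them, time stands still between calls to the robot, and variables do not carry over. Pictures are saved under pics/ and viewed, on a budget of 10 in all, crops included, one or two more only if the job needs it, and the job is handed in when it is done.

Besides the shell and the picture viewer there is one more tool, called after ">>>" as name(argument=value, ...), one argument or row to a line, values as JSON. play_rows: Moves the arm, as the interface text tells. Its arguments: {"type":"object","properties":{"increments":{"type":"string"}},"required":["increments"]}

```bash
mkdir -p pics; cat > h.py <<'E'
import numpy as np,cv2
from scipy.spatial.transform import Rotation as R
from workcell import ctrl
def grab(n):
    d=ctrl.get_image(n); d['f']=240/np.tan(np.radians(d['vertical_fov'])/2)
    a=np.array(d['attitude'],float)
    d['R']=a if a.shape==(3,3) else R.from_rotvec(a).as_matrix()
    return d
def cloud(d):
    v,u=np.mgrid[:480,:640]; z=d['range_z']
    p=np.stack([(u-d['cx'])/d['f']*z,(v-d['cy'])/d['f']*z,z],-1)
    return p@d['R'].T+np.array(d['origin'])
def save(d,name,box=None,s=1):
    im=d['img'][...,::-1]
    if box: im=im[box[1]:box[3],box[0]:box[2]]
    cv2.imwrite('pics/'+name,cv2.resize(im,None,fx=s,fy=s,interpolation=cv2.INTER_CUBIC))
E
python3 - <<'E'
from h import *
for n in('top','side'):
    d=grab(n); save(d,n+'0.png'); np.savez(n+'0.npz',P=cloud(d),img=d['img'],z=d['range_z']); print(n,d['origin'],d['attitude'],d['f'],d['cx'],d['cy'])
print(ctrl.get_obs(),ctrl.tcp_to_grasp)
E
```

```text
top [ 457.12225754   22.65164459 1018.53205208] [-2.14518286  2.20980849 -0.12599224] 441.12033765935286 323.91376160578403 238.90707446143495
side [386.63446398 758.5146937  605.27146492] [-0.24690944  2.69132532 -1.37667698] 485.0751332251965 323.41325366759304 240.27747485355238
{'t': 0.1, 'qpos': array([ 1.18701160e+00,  4.23759246e-01,  1.63059702e+00, -2.09060344e-05,
        1.08860824e+00, -1.90295716e-02]), 'qvel': array([-2.98103053e-05, -3.45501574e-03, -1.71628647e-03,  7.57462435e-04,
       -4.05700347e-04,  1.48948647e-03]), 'joint_torque': array([-3.07815762e-04, -5.45611489e+01, -2.74322963e+01,  6.46100566e-02,
        1.87455153e-02, -4.61032130e-05]), 'ee_pos': array([222.76216951, 583.41992753, 221.98916876]), 'orientation': array([-5.69723498e-01, -3.08924016e+00,  2.11699870e-03]), 'ft_force': array([0.67926804, 0.5118021 , 0.10752216]), 'moment': array([-0.0237879 ,  0.03286921, -0.01660024]), 'width': 87.95307438492385} 18.700000000000003
```

View pics/top0.png

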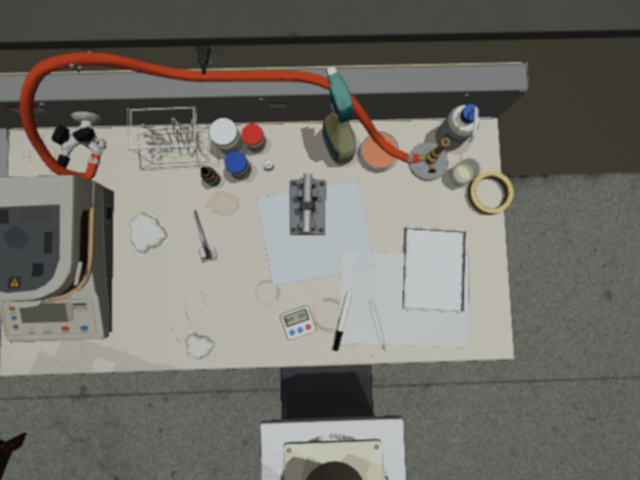

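View pics/side0.png

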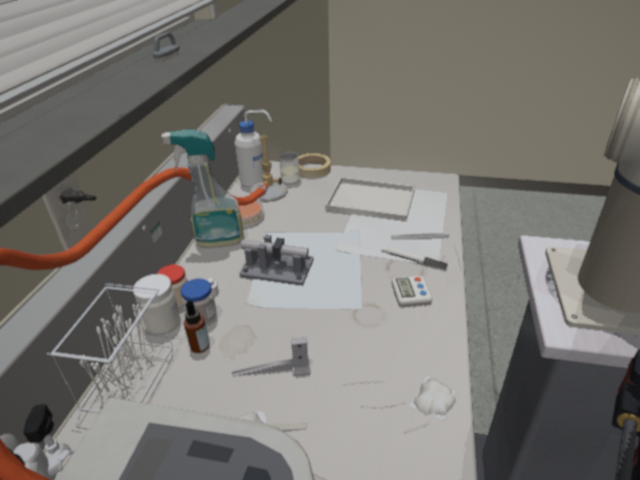

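```bash
python3 - <<'E'
from h import *
d=grab('top'); 
for n in('top','side'):
    d=grab(n); q=(np.array([223,583,222])-d['origin'])@d['R']; print(n,'tcp px',q[:2]/q[2]*d['f']+[d['cx'],d['cy']],q[2])
s={n:np.load(n+'0.npz') for n in('top','side')}
def pr(n,pts):
    for u,v in pts: print(n,(u,v),s[n]['P'][v,u].round(1),s[n]['z'][v,u])
pr('top',[(197,212),(201,228),(206,252),(308,182),(308,205),(308,230),(294,232),(321,232),(405,230),(465,230),(463,310),(404,308),(434,270),(270,270),(60,220),(185,250)])
pr('side',[(300,345),(300,360),(235,372),(270,367),(280,252),(270,240),(370,198)])
from h import save
t=grab('top')
im=t['img']
a=im[160:270,180:330][...,::-1]; cv2.imwrite('pics/tc.png',cv2.resize(a,None,fx=5.3,fy=5.3,interpolation=cv2.INTER_CUBIC))
e=grab('side')['img'][220:390,220:330][...,::-1]; cv2.imwrite('pics/sc.png',cv2.resize(e,None,fx=3.5,fy=3.5,interpolation=cv2.INTER_CUBIC))
E
```

```text
top tcp px [ -3.8838417  429.67495829] 759.5045180386428
side tcp px [617.21699644 566.80625239] 335.18888807038104
top (197, 212) [630.4 298.3  -1.3] 1027.0206
top (201, 228) [591.7 287.4   5.5] 1016.60004
top (206, 252) [533.  266.7  43.1] 973.804
top (308, 182) [681.2  37.3  55.9] 979.752
top (308, 205) [627.9  38.6  64.8] 965.51636
top (308, 230) [573.4  40.1  59.6] 965.24194
top (294, 232) [575.7  73.3  10. ] 1014.2627
top (321, 232) [ 457.1   22.7 1018.5] 0.0
top (405, 230) [ 573.6 -183.7    5.2] 1023.3397
top (465, 230) [ 568.1 -319.    18.4] 1012.0077
top (463, 310) [ 386.9 -303.4   17.5] 994.58905
top (404, 308) [ 395.2 -171.2   12.8] 997.87994
top (434, 270) [ 479.1 -246.8    2.3] 1017.9249
top (270, 270) [490.6 131.4  -3.3] 1018.0858
top (60, 220) [591.6 509.2 179.4] 839.75806
top (185, 250) [542.6 326.4  -2.3] 1018.892
side (300, 345) [529.  280.2  56.8] 724.00757
side (300, 360) [531.1 279.1  21.6] 745.74335
side (235, 372) [630.5 303.2   1.2] 755.39667
side (270, 367) [575.8 293.2  12.6] 747.4375
side (280, 252) [623.6  50.3  47.6] 928.0067
side (270, 240) [648.7  29.1  57.9] 943.1104
side (370, 198) [ 485.  -253.5    1.8] 1172.546
```

View pics/tc.png

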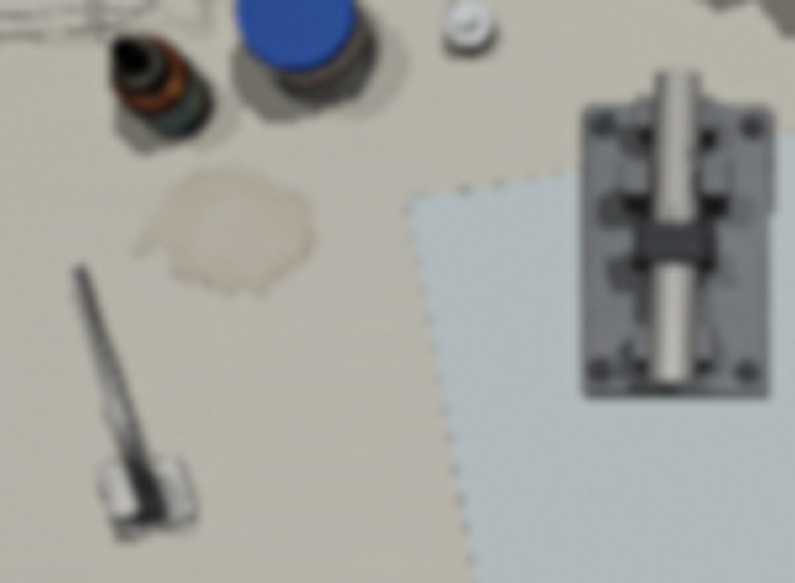

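```bash
cat > m.py <<'E'
from h import *
def bp(d,u,v,z):
    r=d['R']@np.array([(u-d['cx'])/d['f'],(v-d['cy'])/d['f'],1]); o=np.array(d['origin']); return (o+r*(z-o[2])/r[2]).round(1)
def proj(d,p):
    q=(np.atleast_2d(p)-d['origin'])@d['R']; return q[:,:2]/q[:,2:]*d['f']+[d['cx'],d['cy']]
E
python3 - <<'E'
from m import *
d=grab('top')
c=lambda x,y,z:bp(d,180+x/5.3-.5,160+y/5.3-.5,z)
print('tip',c(80,268,1))
print('shaft far',c(677,70,55),'near',c(672,382,55),'clip',c(677,243,64.4),'edges clip',c(638,243,60),c(717,243,60),c(677,222,66),c(677,264,66))
print('plate',c(583,397,12),c(769,397,12),c(775,105,12),c(583,105,12))
P=cloud(d)
for n in('top','side'):
    g=grab(n);P=cloud(g)
    m=(abs(P[...,0]-590)<90)&(abs(P[...,1]-285)<50)
    for lo,hi in((5,80),(50,80),(5,40)):
        k=m&(P[...,2]>lo)&(P[...,2]<hi); q=P[k]; print(n,lo,hi,len(q),cv2.minAreaRect(q[:,:2].astype(np.float32)),q.mean(0),q[:,2].max())
    k=m&(P[...,2]>4)&(P[...,0]>555); q=P[k]
    a=np.polyfit(q[:,0],q[:,1],1);print('blade line',a,np.degrees(np.arctan(a[0])),'y at 630',np.polyval(a,630), 'z fit', np.polyfit(q[:,0],q[:,2],1))
    k=(abs(P[...,0]-630)<85)&(abs(P[...,1]-38)<14)&(P[...,2]>54)&(P[...,2]<64); q=P[k]
    a=np.polyfit(q[:,0],q[:,1],1); print('shaft',a,q[:,2].max(),q[:,0].min(),q[:,0].max(),np.polyval(a,625))
    k=(abs(P[...,0]-490)<130)&(abs(P[...,1]+245)<100)&(P[...,2]>9)&(P[...,2]<30); q=P[k]; print('tray',cv2.minAreaRect(q[:,:2].astype(np.float32)))
    k=(abs(P[...,0]-500)<20)&(abs(P[...,1]-150)<50); print('floor',np.median(P[k][:,2]))
E
```

```text
tip [634.7 303.3   1. ]
shaft far [702.5  38.5  55. ] near [570.6  44.1  55. ] clip [627.2  40.3  64.4] edges clip [628.4  56.5  60. ] [627.5  23.8  60. ] [635.7  40.   66. ] [618.2  40.5  66. ]
plate [570.2  83.7  12. ] [567.9   3.2  12. ] [696.6  -3.4  12. ] [698.9  80.8  12. ]
top 5 80 292 ((575.2418823242188, 279.807373046875), (116.36933898925781, 31.759864807128906), 10.69173526763916) [552.87726121 277.21309514  25.4941267 ] 63.85636151892572
top 50 80 70 ((533.3583984375, 271.98016357421875), (24.07170867919922, 12.416754722595215), 20.107057571411133) [532.86960875 272.0622824   59.14548156] 63.85636151892572
top 5 40 206 ((575.2418823242188, 279.807373046875), (116.36933898925781, 31.759864807128906), 10.69173526763916) [561.24962798 279.71183469  12.57316148] 39.71763512203336
blade line [8.77234507e-02 2.35996305e+02] 5.013349858913161 y at 630 291.2620787322883 z fit [-0.12720768 84.77855929]
shaft [-3.92809661e-02  6.65185891e+01] 63.97709703158239 571.1939236219322 701.8267499263521 41.96798535072076
tray ((481.8659362792969, -245.44894409179688), (141.8027801513672, 1
[... 248 characters left out ...]
54 ((532.6043701171875, 274.024169921875), (23.961380004882812, 14.435523986816406), 20.870683670043945) [532.0017689  276.21794206  57.66512991] 61.634783195596924
side 5 40 616 ((567.9166870117188, 291.672607421875), (105.61962890625, 26.595829010009766), 20.91813087463379) [554.9529363  284.90577815  14.79982783] 39.813588138953264
blade line [  0.29267736 120.80170334] 16.31355841140517 y at 630 305.18843744420286 z fit [-0.11837801 78.71449452]
shaft [-3.76286177e-02  6.73753704e+01] 63.91676275717293 570.9495687062072 703.1526502879057 43.85748435572857
tray ((482.15032958984375, -244.1197967529297), (147.84735107421875, 190.41880798339844), 84.83696746826172)
floor -0.9857287865188482
```

View pics/sc.png

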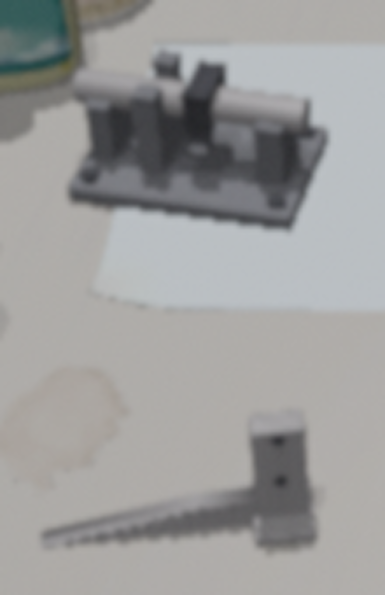

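>>> play_rows(
  increments="1 0.01 -0.036 0 4.75;1 0.01 -0.036 0 4.75;1 0.01 -0.036 0 4.75;1 0.01 -0.036 0 4.75;1 0.01 -0.036 0 4.75;1 0.01 -0.036 0 4.75;1 0.01 -0.036 0 4.75;1 0.01 -0.036 0 4.75;1 0.023 -0.0024 -0.008 0;1 0.023 -0.0024 -0.008 0;1 0.023 -0.0024 -0.008 0;1 0.023 -0.0024 -0.008 0;1 0.023 -0.0024 -0.008 0;1 0.023 -0.0024 -0.008 0;1 0.023 -0.0024 -0.008 0;1 0.023 -0.0024 -0.008 0;1 0.023 -0.0024 -0.008 0;1 0.023 -0.0024 -0.008 0;1 0 0 0 0",
)

```text
t: 2.4
ee_pos: [535.0, 271.5, 141.8]
orientation: [-0.465, 3.107, -0.0]
ft_force: [0.7, 0.2, -0.4]
width: 87.7
```

```bash
python3 - <<'E'
from m import *
o=ctrl.get_obs(); M=R.from_rotvec(o['orientation']).as_matrix(); print(o['ee_pos'],np.degrees(np.arctan2(M[1],M[0])),M[:,2],o['ft_force'])
d=grab('side'); save(d,'s1.png',(190,180,400,400),3)
# side tip and shaft estimate
c=lambda x,y,z:bp(d,220+x/3.5-.5,220+y/3.5-.5,z)
print('side tip',c(42,540,1),'shaft near top',c(305,100,60),'handle top corners',c(252,432,61),c(305,434,61),c(300,412,61),c(252,412,61))
E
```

```text
[534.97741292 271.48043015 141.83962774] [-162.98313976  107.01685567   -2.97278554] [ 4.97321032e-04 -2.58266295e-05 -9.99999876e-01] [ 0.69839242  0.24775316 -0.42707302]
side tip [634.8 307.3   1. ] shaft near top [571.7  45.9  60. ] handle top corners [541.4 282.1  61. ] [518.9 279.3  61. ] [523.8 267.4  61. ] [544.2 271.   61. ]
```

View pics/s1.png

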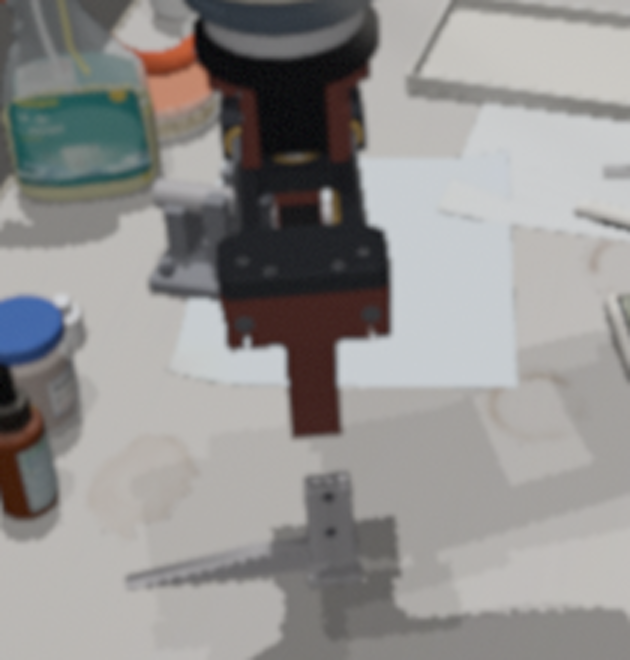

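>>> play_rows(
  increments="1 -0.0015 0.0015 -0.013 0;1 0 0 -0.013 0;1 0 0 -0.013 0;1 0 0 -0.013 0;1 0 0 -0.013 0;1 0 0 -0.013 0;1 0 0 -0.013 0;1 0 0 -0.013 0;1 0 0 -0.005 0;1 0 0 -0.005 0;1 0 0 0 0;1 0 0 0 0",
)

```text
t: 3.65
ee_pos: [531.7, 273.5, 29.0]
orientation: [-0.467, 3.106, 0.0]
ft_force: [0.5, -0.7, -1.2]
width: 87.6
```

>>> play_rows(
  increments="0.4 0 0 0 0;0.4 0 0 0 0;0.25 0 0 0 0;0.2 0 0 0 0;0 0 0 0 0;0 0 0 0 0;0 0 0 0 0;0 0 0 0 0;0 0 0 0 0;0 0 0 0 0",
)

```text
t: 4.65
ee_pos: [531.4, 273.3, 28.7]
orientation: [0.467, -3.107, 0.0]
ft_force: [-0.8, -0.6, 0.5]
width: 12.1
```

>>> play_rows(
  increments="0 0 0 0.015 0;0 0 0 0.025 0;0 0 0 0.03 0;0 0 0 0.03 0;0 -0.0036 -0.0188 0 -1.6;0 -0.0036 -0.0188 0 -1.6;0 -0.0036 -0.0188 0 -1.6;0 -0.0036 -0.0188 0 -1.6;0 -0.0036 -0.0188 0 -1.6;0 -0.0036 -0.0188 0 -1.6;0 -0.0036 -0.0188 0 -1.6;0 -0.0036 -0.0188 0 -1.6;0 -0.0036 -0.0188 0 -1.6;0 -0.0036 -0.0188 0 -1.6;0 -0.0036 -0.0188 0 -1.6;0 -0.0036 -0.0188 0 -1.6;0 0 0 0 0;0 0 0 0 0",
)

```text
t: 6.45
ee_pos: [487.6, 46.9, 128.1]
orientation: [-0.061, -3.14, -0.0]
ft_force: [0.5, -0.6, 0.4]
width: 12.0
```

```bash
python3 - <<'E'
from m import *
o=ctrl.get_obs(); M=R.from_rotvec(o['orientation']).as_matrix(); print(o['ee_pos'],np.degrees(np.arctan2(M[1],M[0])),o['ft_force'],o['width'])
t=grab('top');d=grab('side')
a=t['img'][165:265,250:370][...,::-1]; b=d['img'][210:310,210:330][...,::-1]
cv2.imwrite('pics/c2.png',np.hstack([cv2.resize(x,(396,330) if 0 else (398,332),interpolation=cv2.INTER_CUBIC) for x in(a,b)]))
np.savez('c2.npz',Pt=cloud(t),Ps=cloud(d))
E
```

```text
[487.55189489  46.90692829 128.13340528] [177.78399437  87.78399514 178.2645229 ] [ 0.54595496 -0.60125999  0.43983975] 12.031679678055545
```

View pics/c2.png

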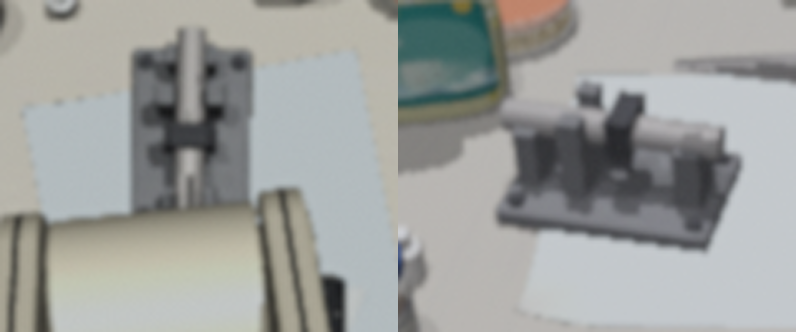

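```bash
python3 - <<'E'
from m import *
o=ctrl.get_obs(); g=o['ee_pos']
t=grab('top');d=grab('side')
s=np.radians(-2.2); T=np.array([g[0]+108*np.cos(s),g[1]+108*np.sin(s),g[2]-28.7]); print(T)
print('pred tip',proj(t,T),proj(d,T))
print('side meas at z',bp(d,293.3,228.8,g[2]-28.7),)
ut,vt=190/3.317+250-.5,172/3.32+165-.5
print(ut,vt,bp(t,ut,vt,101))
for dd,b,n in((t,(290,195,330,235),'t'),(d,(275,205,345,260),'s')):
    save(dd,'z'+n+'.png',b,10 if n=='t' else 5.7)
a=cv2.imread('pics/zt.png');b=cv2.imread('pics/zs.png');h=min(a.shape[0],b.shape[0]);
cv2.imwrite('pics/z3.png',np.hstack([a[:h],b[:h]]));print(a.shape,b.shape)
E
```

```text
[596.00386096  43.67051626  99.69758412]
pred tip [[305.62266907 217.09539212]] [[293.21964731 228.89006479]]
side meas at z [595.9  43.4  99.7]
306.78067530901416 216.30722891566265 [597.4  41.2 101. ]
(400, 400, 3) (314, 399, 3)
```

View pics/z3.png

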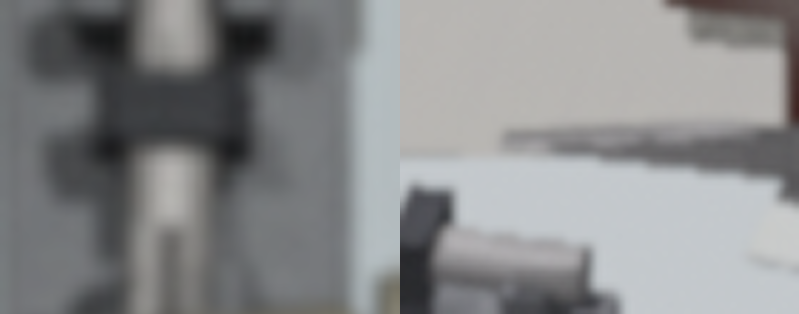

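```bash
python3 - <<'E'
from m import *
t=grab('top')
B=np.array([596,43.67])-bp(t,306.6,217,99.7)[:2]; print('bias',B)
for n,x,y,z in(('shaft l',132,170,50),('shaft r',213,170,50),('clip l',100,105,62),('clip r',250,105,62),('clip near edge',175,150,66),('clip far edge',175,70,66)):
    print(n,bp(t,290+x/10-.5,195+y/10-.5,z)[:2]+B)
E
```

```text
bias [-0.1   2.07]
shaft l [616.1   53.07]
shaft r [615.6   35.07]
clip l [628.8   59.37]
clip r [627.9   26.47]
clip near edge [617.7   43.07]
clip far edge [635.4   42.57]
```

>>> play_rows(
  increments="0 0 0.0009 -0.009 0;0 0 0 -0.009 0;0 0 0 -0.009 0;0 0 0 -0.009 0;0 0 0 0 0;0 0 0 0 0;0 0 0 0 0",
)

```text
t: 7.4
ee_pos: [488.5, 48.6, 92.8]
orientation: [0.058, 3.141, 0.0]
ft_force: [-0.1, -0.6, -0.9]
width: 11.6
```

>>> play_rows(
  increments="0 0 0 -0.001 0;0 0 0 0 0;0 0 0 -0.001 0;0 0 0 0 0;0 0 0 0 0",
)

```text
t: 7.9
ee_pos: [488.2, 48.7, 90.7]
orientation: [0.058, 3.141, 0.0]
ft_force: [0.3, -0.2, -0.6]
width: 11.9
```

>>> play_rows(
  increments="0 0 0 -0.0005 0;0 0 0 0 0",
)

```text
t: 8.1
ee_pos: [488.3, 48.7, 90.2]
orientation: [0.058, 3.141, -0.0]
ft_force: [0.1, 0.2, -0.4]
width: 11.7
```

>>> play_rows(
  increments="0 0 0 -0.0005 0;0 0 0 0 0",
)

```text
t: 8.3
ee_pos: [488.2, 48.7, 89.6]
orientation: [-0.058, -3.141, 0.0]
ft_force: [-0.3, -0.2, -1.0]
width: 11.9
```

>>> play_rows(
  increments="0 0 0 -0.0005 0;0 0 0 0 0",
)

```text
t: 8.5
ee_pos: [488.2, 48.7, 89.1]
orientation: [-0.058, -3.141, 0.0]
ft_force: [0.6, -0.3, -0.7]
width: 11.7
```

>>> play_rows(
  increments="0 0 0 0 0;0 0 0 0 0",
)

```text
t: 8.7
ee_pos: [488.3, 48.7, 89.2]
orientation: [-0.057, -3.141, 0.0]
ft_force: [0.1, -0.5, -1.3]
width: 12.0
```

>>> play_rows(
  increments="0 0 0 -0.0004 0;0 0 0 0 0",
)

```text
t: 8.9
ee_pos: [488.2, 48.7, 88.7]
orientation: [-0.058, -3.141, 0.0]
ft_force: [-0.3, -0.8, 0.1]
width: 11.9
```

>>> play_rows(
  increments="0 0 0 -0.0004 0;0 0 0 0 0",
)

```text
t: 9.1
ee_pos: [488.4, 48.7, 88.5]
orientation: [0.058, 3.141, 0.0]
ft_force: [-0.0, -0.9, 0.8]
width: 11.7
```

>>> play_rows(
  increments="0 0 0 -0.0003 0;0 0 0 0 0",
)

```text
t: 9.3
ee_pos: [488.5, 48.7, 88.3]
orientation: [0.058, 3.14, 0.0]
ft_force: [-1.6, -0.5, 3.0]
width: 12.0
```

>>> play_rows(
  increments="0 0.002 -0.00008 0.0001 0;0 0.002 -0.00008 0 0;0 0.002 -0.00008 0 0;0 0.002 -0.00008 0 0;0 0.002 -0.00008 0 0;0 0.002 -0.00008 0 0;0 0.002 -0.00008 0 0;0 0.002 -0.00008 0 0",
)

```text
t: 10.1
ee_pos: [504.4, 48.0, 88.2]
orientation: [0.058, 3.141, 0.0]
ft_force: [-1.1, -0.2, 4.4]
width: 12.0
```

>>> play_rows(
  increments="0 0.001 -0.00004 0 0;0 0.001 -0.00004 0 0;0 0.001 -0.00004 0 0;0 0.001 -0.00004 0 0;0 0.001 -0.00004 0 0;0 0.001 -0.00004 0 0",
)

```text
t: 10.7
ee_pos: [510.3, 47.8, 88.2]
orientation: [-0.058, -3.141, 0.0]
ft_force: [-1.3, -0.7, 5.5]
width: 12.0
```

>>> play_rows(
  increments="0 0 0 0.0002 0;0 0 0 0 0",
)

```text
t: 10.9
ee_pos: [510.4, 47.8, 88.3]
orientation: [0.058, 3.141, -0.0]
ft_force: [0.7, 0.4, 1.9]
width: 11.8
```

```bash
python3 - <<'E'
from m import *
d=grab('side'); save(d,'s5.png',(240,215,360,305),6.6)
o=ctrl.get_obs(); print(o['ee_pos'],o['ft_force'],o['moment'])
E
```

```text
[510.40503105  47.77136428  88.25502435] [0.05559321 0.8195632  0.81911335] [ 0.00953383 -0.27506261 -0.00527185]
```

View pics/s5.png

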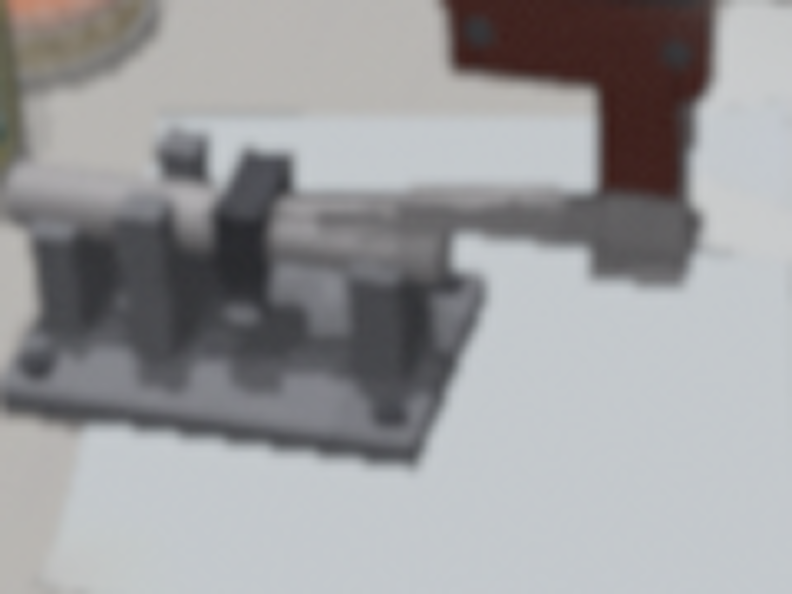

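>>> play_rows(
  increments="0 0.001 -0.00004 0 0;0 0.001 -0.00004 0 0;0 0.001 -0.00004 0 0;0 0.001 -0.00004 0 0;0 0.001 -0.00004 0 0;0 0.001 -0.00004 0 0",
)

```text
t: 11.55
ee_pos: [516.1, 47.6, 88.3]
orientation: [-0.057, -3.14, 0.0]
ft_force: [-1.6, -0.7, 3.3]
width: 12.2
```

>>> play_rows(
  increments="0 0.001 -0.00004 0 0;0 0.001 -0.00004 0 0;0 0.001 -0.00004 0 0;0 0.001 -0.00004 0 0;0 0.001 -0.00004 0 0;0 0.001 -0.00004 0 0",
)

```text
t: 12.15
ee_pos: [522.2, 47.3, 88.3]
orientation: [-0.057, -3.141, 0.0]
ft_force: [-1.7, 0.2, 4.1]
width: 12.1
```

>>> play_rows(
  increments="0 0.001 -0.00004 0.0001 0;0 0.001 -0.00004 0 0;0 0.001 -0.00004 0 0;0 0.001 -0.00004 0 0;0 0.001 -0.00004 0 0;0 0.001 -0.00004 0 0;0 0.001 -0.00004 0 0;0 0.001 -0.00004 0 0",
)

```text
t: 12.95
ee_pos: [530.2, 47.0, 88.4]
orientation: [-0.058, -3.141, 0.0]
ft_force: [-2.3, 1.0, 3.5]
width: 11.5
```

>>> play_rows(
  increments="0 0.001 -0.00004 0.0001 0;0 0.001 -0.00004 0 0;0 0.001 -0.00004 0 0;0 0.001 -0.00004 0 0;0 0.001 -0.00004 0 0;0 0.001 -0.00004 0 0;0 0.001 -0.00004 0 0;0 0.001 -0.00004 0 0",
)

```text
t: 13.75
ee_pos: [538.1, 46.7, 88.5]
orientation: [-0.058, -3.14, 0.0]
ft_force: [-3.7, 0.9, 1.8]
width: 11.7
```

>>> play_rows(
  increments="0 0.001 -0.00004 0 0;0 0.001 -0.00004 0 0;0 0.001 -0.00004 0 0;0 0.001 -0.00004 0 0;0 0.001 -0.00004 0 0;0 0.001 -0.00004 0 0;0 0.001 -0.00004 0 0;0 0.001 -0.00004 0 0;0 0.001 -0.00004 0 0;0 0.001 -0.00004 0 0",
)

```text
t: 14.75
ee_pos: [548.3, 46.2, 88.5]
orientation: [-0.058, -3.141, 0.0]
ft_force: [-5.4, 0.1, 2.0]
width: 11.9
```

>>> play_rows(
  increments="0 0.001 -0.00004 0 0;0 0.001 -0.00004 0 0;0 0.001 -0.00004 0 0;0 0.001 -0.00004 0 0;0 0.001 -0.00004 0 0;0 0.001 -0.00004 0 0;0 0.001 -0.00004 0 0;0 0.001 -0.00004 0 0;0 0.001 -0.00004 0 0;0 0.001 -0.00004 0 0",
)

```text
t: 15.75
ee_pos: [558.4, 45.9, 88.6]
orientation: [0.058, 3.141, -0.0]
ft_force: [-3.0, 1.0, 0.5]
width: 12.1
```

>>> play_rows(
  increments="0 0.001 -0.00004 0 0;0 0.001 -0.00004 0 0;0 0.001 -0.00004 0 0;0 0.001 -0.00004 0 0;0 0.001 -0.00004 0 0;0 0.001 -0.00004 0 0;0 0.001 -0.00004 0 0;0 0.001 -0.00004 0 0;0 0.001 -0.00004 0 0;0 0.001 -0.00004 0 0;0 0.001 -0.00004 0 0;0 0.001 -0.00004 0 0",
)

```text
t: 16.95
ee_pos: [571.3, 45.4, 88.9]
orientation: [0.058, 3.139, 0.0]
ft_force: [-0.3, -0.7, -0.7]
width: 11.9
```

>>> play_rows(
  increments="0 0.001 -0.00004 0 0;0 0.001 -0.00004 0 0;0 0.001 -0.00004 0 0;0 0.001 -0.00004 0 0;0 0.001 -0.00004 0 0;0 0.001 -0.00004 0 0;0 0.001 -0.00004 0 0;0 0.001 -0.00004 0 0;0 0.001 -0.00004 0 0;0 0.001 -0.00004 0 0;0 0.001 -0.00004 0 0;0 0.001 -0.00004 0 0",
)

```text
t: 18.15
ee_pos: [582.4, 44.9, 88.6]
orientation: [0.058, 3.141, 0.0]
ft_force: [0.9, -1.0, 0.3]
width: 11.9
```

```bash
python3 - <<'E'
from m import *
d=grab('side'); save(d,'s6.png',(240,205,340,280),8)
o=ctrl.get_obs(); print(o['ee_pos'],o['ft_force'],o['moment'])
E
```

```text
[582.48440675  44.91768914  88.60041434] [ 0.44547969  0.4757661  -0.45892726] [0.04087425 0.05437127 0.05148385]
```

View pics/s6.png

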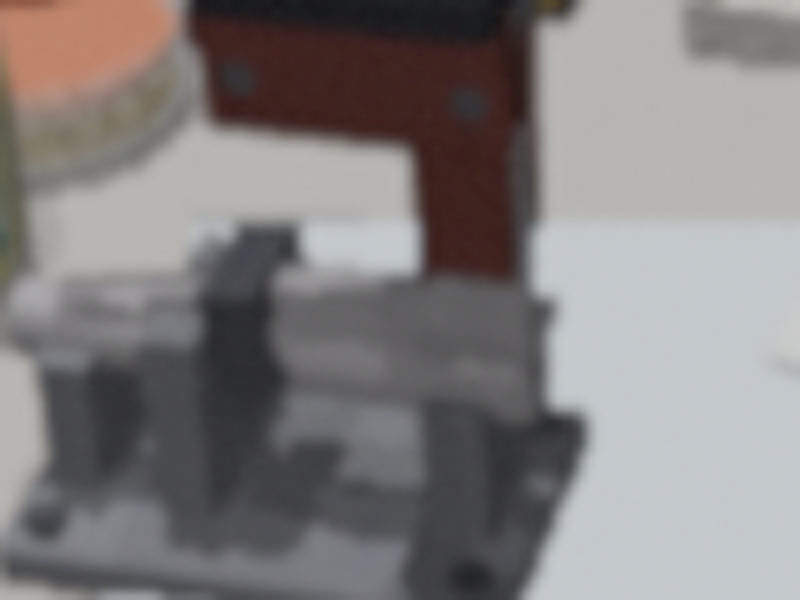

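>>> play_rows(
  increments="0 0.001 -0.00004 0 0;0 0.001 -0.00004 0 0;0 0.001 -0.00004 0 0;0 0.001 -0.00004 0 0;0 0.001 -0.00004 0 0;0 0.001 -0.00004 0 0;0 0.001 -0.00004 0 0;0 0.001 -0.00004 0 0;0 0.001 -0.00004 0 0;0 0.001 -0.00004 0 0;0 0.001 -0.00004 0 0;0 0.001 -0.00004 0 0;0 0.001 -0.00004 0 0;0 0.001 -0.00004 0 0;0 0.001 -0.00004 0 0;0 0.001 -0.00004 0 0",
)

```text
t: 19.8
ee_pos: [598.4, 44.3, 88.6]
orientation: [0.058, 3.141, -0.0]
ft_force: [-0.2, 0.5, 1.3]
width: 12.0
```

>>> play_rows(
  increments="0 0.001 -0.00004 0 0;0 0.001 -0.00004 0 0;0 0.001 -0.00004 0 0;0 0.001 -0.00004 0 0;0 0.001 -0.00004 0 0;0 0.001 -0.00004 0 0;0 0.001 -0.00004 0 0;0 0.001 -0.00004 0 0;0 0.001 -0.00004 0 0;0 0.001 -0.00004 0 0;0 0.001 -0.00004 0 0;0 0.001 -0.00004 0 0;0 0.001 -0.00004 0 0;0 0.001 -0.00004 0 0;0 0.001 -0.00004 0 0;0 0.001 -0.00004 0 0",
)

```text
t: 21.4
ee_pos: [614.3, 43.6, 88.6]
orientation: [0.058, 3.141, -0.0]
ft_force: [-0.8, -0.7, 2.4]
width: 12.1
```

```bash
python3 - <<'E'
from m import *
d=grab('side'); save(d,'s7.png',(240,205,340,280),8)
o=ctrl.get_obs(); print(o['ee_pos'],o['ft_force'],o['moment'])
E
```

```text
[614.53673986  43.61779824  88.60524008] [ 0.47214658 -0.39484155  0.86384111] [ 0.08700919  0.11152761 -0.06363216]
```

View pics/s7.png

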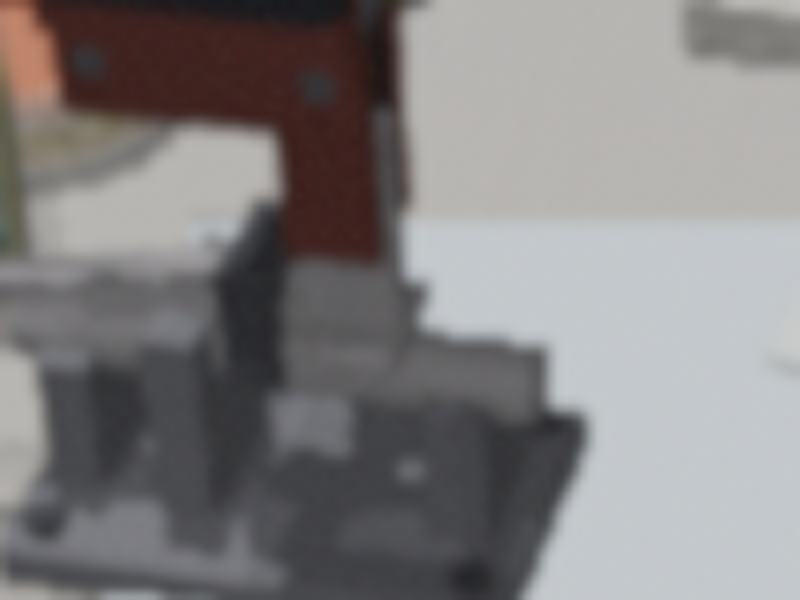

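>>> play_rows(
  increments="0 0 0 0.0005 0;0 0 0 0.0005 0;0 0 0 0.0005 0;0 0 0 0.0005 0;0 0 0 0.0005 0;0 0 0 0.0005 0;0 0 0 0.0005 0;0 0 0 0.0005 0;0 0 0 0.001 0;0 0 0 0.001 0;0 0 0 0.001 0;0 0 0 0.001 0;0 0 0 0.001 0;0 0 0 0.001 0;0 0 0 0.001 0;0 0 0 0.001 0;0 0 0 0.001 0;0 0 0 0.001 0",
)

```text
t: 23.25
ee_pos: [614.2, 43.6, 102.7]
orientation: [-0.058, -3.141, 0.0]
ft_force: [-1.1, 0.1, -0.8]
width: 11.7
```

>>> play_rows(
  increments="0 0 0 0.002 0;0 0 0 0.002 0;0 0 0 0.003 0;0 0 0 0.003 0;0 0 0 0.003 0;0 0 0 0.003 0;0 0 0 0.003 0;0 0 0 0.003 0;0 0 0 0.003 0;0 0 0 0.003 0;0 0 0 0.003 0;0 0 0 0.002 0;0 0 0 0.001 0;0 0 0 0 0",
)

```text
t: 24.65
ee_pos: [614.3, 43.7, 136.7]
orientation: [0.058, 3.141, 0.0]
ft_force: [0.2, -0.3, -1.1]
width: 11.9
```

```bash
python3 - <<'E'
from m import *
d=grab('side'); save(d,'s8.png',(230,165,350,285),5)
o=ctrl.get_obs(); print(o['ee_pos'],o['ft_force'],o['moment'])
E
```

```text
[614.21989613  43.63081234 136.5657116 ] [ 0.36595262  0.53054527 -0.97535689] [ 0.04698308 -0.00956355 -0.00493976]
```

View pics/s8.png

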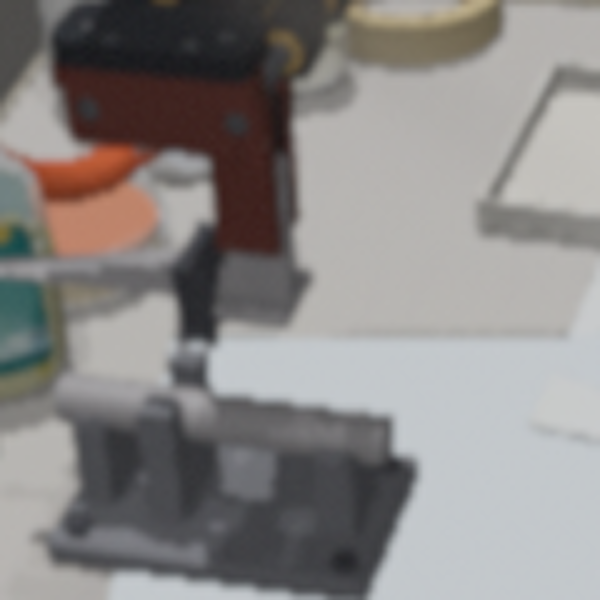

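>>> play_rows(
  increments="0 -0.0011 -0.0017 0 0;0 -0.0022 -0.0034 0 0;0 -0.0032 -0.005 0 0;0 -0.0043 -0.0067 0 0;0 -0.0054 -0.0084 0 0;0 -0.0065 -0.0101 0 0;0 -0.0076 -0.0118 0 -0.16;0 -0.0076 -0.0118 0 -0.16;0 -0.0076 -0.0118 0 -0.16;0 -0.0076 -0.0118 0 -0.16;0 -0.0076 -0.0118 0 -0.16;0 -0.0076 -0.0118 0 -0.16;0 -0.0076 -0.0118 0 -0.16;0 -0.0076 -0.0118 0 -0.16;0 -0.0076 -0.0118 0 -0.16;0 -0.0065 -0.0101 0 -0.16;0 -0.0054 -0.0084 0 0;0 -0.0043 -0.0067 0 0;0 -0.0032 -0.005 0 0;0 -0.0011 -0.0017 0 0",
)

```text
t: 26.7
ee_pos: [502.4, -130.2, 136.6]
orientation: [0.102, 3.14, -0.0]
ft_force: [0.4, 0.3, -1.5]
width: 11.6
```

>>> play_rows(
  increments="0 -0.0022 -0.0034 0 0;0 -0.0043 -0.0067 0 0;0 -0.0065 -0.0101 0 -0.26;0 -0.0076 -0.0118 0 -0.26;0 -0.0076 -0.0118 0 -0.26;0 -0.0076 -0.0118 0 -0.26;0 -0.0076 -0.0118 0 -0.26;0 -0.0076 -0.0118 0 0;0 -0.0065 -0.0101 0 0;0 -0.0054 -0.0084 0 0;0 -0.0043 -0.0067 0 0;0 -0.0032 -0.005 0 0;0 -0.0022 -0.0034 0 0;0 -0.0011 -0.0017 0 0;0 0 0 0 0;0 0 0 0 0",
)

```text
t: 28.3
ee_pos: [429.1, -244.1, 136.6]
orientation: [0.137, 3.139, 0.0]
ft_force: [-0.2, -0.5, -1.4]
width: 11.7
```

>>> play_rows(
  increments="0 0.001 0.0016 -0.002 0;0 0.001 0.0016 -0.004 0;0 0.001 0.0016 -0.006 0;0 0 0 -0.006 0;0 0 0 -0.006 0;0 0 0 -0.006 0;0 0 0 -0.006 0;0 0 0 -0.006 0;0 0 0 -0.006 0;0 0 0 -0.006 0;0 0 0 -0.006 0;0 0 0 -0.006 0;0 0 0 -0.006 0;0 0 0 -0.005 0;0 0 0 -0.004 0;0 0 0 -0.003 0;0 0 0 -0.002 0;0 0 0 0 0;0 0 0 0 0",
)

```text
t: 30.2
ee_pos: [432.0, -239.5, 50.7]
orientation: [0.137, 3.138, -0.0]
ft_force: [-0.3, -0.0, -0.9]
width: 11.8
```

```bash
python3 - <<'E'
from m import *
o=ctrl.get_obs(); print(o['ee_pos'],o['ft_force'],o['moment'])
g=o['ee_pos']; d=grab('side'); P=cloud(d)
e=np.array([np.cos(-.087),np.sin(-.087)]); n=np.array([-e[1],e[0]])
q=P[...,:2]-g[:2]; X=q@e; Y=q@n; I=d['img'].mean(-1)
for lo in range(-20,120,10):
    k=(X>=lo)&(X<lo+10)&(abs(Y)<20)&(P[...,2]>g[2]-45)&(P[...,2]<g[2]+20)
    if k.any(): print(lo,k.sum(),'z %.0f..%.0f'%tuple(np.percentile(P[k][:,2],[2,98])),'Y %.0f..%.0f'%tuple(np.percentile(Y[k],[2,98])),'I %.0f'%I[k].mean())
E
```

```text
[ 432.01781698 -239.49995641   50.65055441] [-0.26738966 -0.01209682 -0.89191807] [ 0.08318881 -0.01744246 -0.01576616]
-20 29 z 21..68 Y -11..17 I 110
-10 91 z 22..70 Y 1..19 I 95
0 82 z 22..70 Y 4..19 I 91
10 75 z 10..66 Y -11..20 I 85
20 79 z 10..42 Y -15..19 I 75
30 36 z 12..41 Y -11..16 I 111
40 29 z 21..36 Y -2..9 I 124
50 28 z 22..34 Y -4..8 I 128
60 22 z 22..33 Y -4..8 I 124
70 19 z 20..31 Y 0..8 I 136
80 16 z 21..29 Y -3..8 I 141
90 17 z 6..27 Y -2..13 I 149
100 10 z 21..24 Y -4..7 I 151
```

>>> play_rows(
  increments="0 0 0 -0.0015 0;0 0 0 -0.0015 0;0 0 0 -0.0015 0;0 0 0 -0.0015 0;0 0 0 -0.0015 0;0 0 0 -0.0015 0;0 0 0 -0.0015 0;0 0 0 -0.0015 0;0 0 0 -0.0015 0;0 0 0 -0.0015 0;0 0 0 0 0;0 0 0 0 0",
)

```text
t: 31.45
ee_pos: [431.9, -239.5, 35.6]
orientation: [-0.137, -3.139, -0.0]
ft_force: [-0.1, 0.0, -1.1]
width: 11.8
```

>>> play_rows(
  increments="0 0 0 -0.001 0;0 0 0 -0.001 0;0 0 0 0 0;0 0 0 0 0",
)

```text
t: 31.85
ee_pos: [431.9, -239.5, 33.5]
orientation: [-0.137, -3.139, -0.0]
ft_force: [-0.7, 0.2, -1.2]
width: 11.8
```

>>> play_rows(
  increments="0 0 0 -0.0005 0;0 0 0 0 0;0 0 0 0 0",
)

```text
t: 32.15
ee_pos: [432.0, -239.5, 33.1]
orientation: [-0.137, -3.139, 0.0]
ft_force: [0.0, 0.3, -0.2]
width: 11.7
```

>>> play_rows(
  increments="0 0 0 -0.0003 0;0 0 0 0 0;0.05 0 0 0 0;0.1 0 0 0 0;0.14 0 0 0 0;0.17 0 0 0 0;0.2 0 0 0 0;0.24 0 0 0 0;0.28 0 0 0 0;0.32 0 0 0 0;0.32 0 0 0 0;0.32 0 0 0 0",
)

```text
t: 33.35
ee_pos: [431.9, -239.5, 32.8]
orientation: [-0.137, -3.139, -0.0]
ft_force: [0.3, -0.7, -0.6]
width: 28.0
```

>>> play_rows(
  increments="0.32 0 0 0.002 0;0.32 0 0 0.003 0;0.32 0 0 0.005 0;0.32 0 0 0.01 0;0.32 0 0 0.015 0;0.32 0 0 0.02 0;0.32 0 0 0.03 0;0.32 0 0 0.03 0;0.32 -0.02 0.03 0.03 0;0.32 -0.02 0.04 0.03 0;0.32 -0.02 0.04 0.03 0;0.32 -0.02 0.04 0 0;0.32 0 0.04 0 0;0.32 0 0.04 0 0;0.32 0 0.04 0 0;0.32 0 0 0 0;0.32 0 0 0 0",
)

```text
t: 35.05
ee_pos: [354.7, 25.4, 234.0]
orientation: [0.132, 3.138, -0.0]
ft_force: [0.2, 0.3, 0.9]
width: 27.9
```

```bash
python3 - <<'E'
from m import *
o=ctrl.get_obs(); print(o['ee_pos'],o['ft_force'],o['width'])
d=grab('side'); t=grab('top')
x=cv2.resize(d['img'][160:240,310:430],(400,267),interpolation=cv2.INTER_CUBIC);y=cv2.resize(t['img'][220:320,390:480],(360,400),interpolation=cv2.INTER_CUBIC)
c=np.zeros((400,760,3),np.uint8);c[:267,:400]=x;c[:,400:]=y;cv2.imwrite('pics/end.png',c[...,::-1])
for g in(t,d):
    P=cloud(g);q=P[...,:2]-[482,-243.8];e=np.array([np.cos(-.089),np.sin(-.089)]);X=q@e;Y=q@[-e[1],e[0]]
    k=(abs(X)<85)&(abs(Y)<60)&(P[...,2]>12);print(X[k].min(),X[k].max(),Y[k].min(),Y[k].max(),P[k][:,2].max())
    k&=g['img'].mean(-1)<80; print('dark',k.sum(),X[k].mean(),Y[k].mean(),P[k][:,2].max())
E
```

```text
[354.65722199  25.39745299 234.03038474] [0.18321593 0.28270569 0.89818151] 27.935899355317776
-61.097345426103374 33.399714435862805 -18.31824220073958 18.129749832346427 67.18315674394432
dark 157 -36.09620939978757 3.855912925572116 63.29625649095533
-61.20583381065945 19.222972565631352 -16.504498154991623 20.029756197316324 65.26346257555599
dark 31 -26.531017440585895 15.369240257731365 30.31600499171998
```

View pics/end.png

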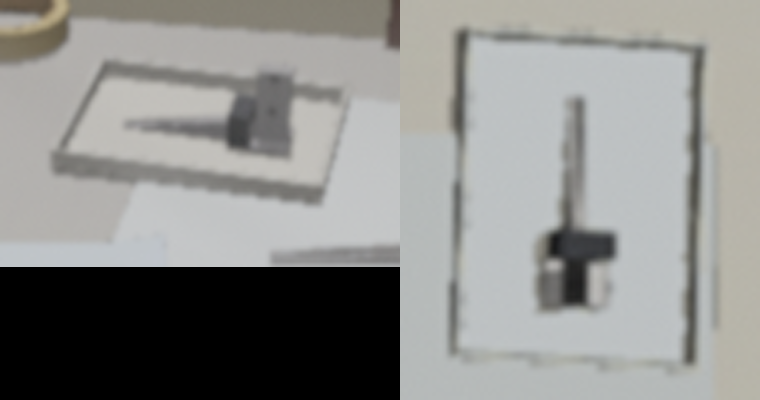

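Both the wedge and the clip stand released inside the tray, with the clip straddling the blade, and the gripper is well clear of them.

```bash
python3 -c "
from workcell import ctrl
print(ctrl.close_job())"
```

```text
the job is handed in; nothing more can be done
None
```

The clip is off the shaft, and both clip and wedge lie released in the tray. I handed the job in at about 35 s; it gave no verdict.

**How it went:** I gripped the wedge by its handle and felt for the shaft with the blade tip. I then slid the blade under the clip at 10 mm/s. The clip rode up onto the flat land, I lifted it off on the wedge, and lowered both into the tray.

**Forces:** These are wrist readings at the end of each move, so anything between them was not seen.
- The largest downward bearing reading was 5.5 N, before the blade entered the clip. I then eased it back, and it stayed at about 4 N or less. The clip's own squeeze of some 10 N adds to that on the shaft, and the wrist sensor does not see it.
- The push on the wedge peaked at 5.4 N.
- The fingertips stayed about 8 mm above the clip while it was on the shaft, by calculation from the tool height.

**Last checks:** In the final pictures the wedge stands on its foot in the middle of the tray, with the clip upright across its blade. The tool was stationary, about 200 mm above the tray and well to one side. I did not measure the resting speeds of clip and wedge separately.

**Disagreements:**
- The top camera read y about 2 mm low against the arm, while the side camera agreed. I corrected for that.
- I viewed 12 pictures, two over the budget.

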